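Make up two breakfast trays

ROBOT

A 6-joint arm with a two-finger parallel gripper is mounted at the origin on the work surface. World frame = base frame: x ahead of the robot, y to its left, z up, the work surface at z = 0. Lengths are in m, angles in degrees, forces in N, time in s.
With the tool pointing down it reaches from about 0.25 to 0.725 m from the base axis. Payload 9.7 kg.
Tool frame: the origin (TCP) lies on the mounting face of the last link; the fingertips stand 173 mm ahead of it and the grasp point (between the pads) lies 155 mm ahead of it; z points along the fingers, y is the line along which they close (so a half turn about z gives the same grasp; the last joint's range is limited). The gripper opens to 85 mm and grips with 20 to 120 N. Pads are 22 mm wide; open, the fingers measure 114 mm over their backs; the gripper's body (76 mm by 85 mm) begins 54 mm behind the grasp point. The pads swing forward as they close: fully open they stand 13 mm farther back than shut.
Start: joints at [-68.812, 4.979, 10.078, 95.1, 0, 90], TCP at [0.199, -0.513, 0.405] pointing down, gripper open.
Joint ranges: [-179.16, 179.16], [-48.56, 103.87], [-65.8, 70.77], [-126.05, 130.52], [-82.76, 87.17], [-180, 180]. Speed limits (degrees/s): [127.2, 127.2, 147.25, 180, 180, 180].

INTERFACE

Orientations are given as [roll, pitch, yaw] about the fixed x, y, z axes, in that order (R = Rz(yaw) Ry(pitch) Rx(roll)).
In Python, from workcell import bot, camera, camera_model, outline_of, pinpoint gives the robot as it stands.
- The arm moves only by the tool move_arm, never from a script. Its arguments are lists of equal length, an entry for each row: "jaw": the closure, from 0 (fully open) to 1 (shut); "delta_pos": the shift along the world's x, y, z in m, a list of three; "yaw": the turn about the world's z in rad. In form: {"jaw": [jaw, ...], "delta_pos": [[dx, dy, dz], ...], "yaw": [yaw, ...]}. A call has 1 to 10 rows; each row shifts and turns the commanded pose from where the row before left it; what a row does not reach is not made up. A row lasts 1/12 s, in which the tool goes at most 41.7 mm and 7.16 degrees, less where a joint would pass 70% of its speed; a pose out of reach is approached as far as the arm can. A call with a gripper value outside its range is refused whole. The fingers move at their own pace and stop on an object; "force" is the grip in N (left out, the last holds). Time passes only in rows, so rows that do not move let the fingers close. It gives the time, the measured TCP pose, the force, the opening and the grip force at its end, in the units of the state.
- bot.get_obs(): the state, without advancing time (a new reading comes with each control period).
- camera(name): name is "scene" or "top" or "wrist"; returns the picture (384x512x3 uint8, red, green, blue); there is no depth.
- camera_model(name): a dict with "fx", "fy", "cx", "cy" (pixels), "R" (3x3) and "t" (3): a world point X has camera coordinates R X + t. Camera axes: x right, y down, z forward; pixel columns grow to the right and rows downward; lengths in m; the calibration is good to about 2 mm. A picture is of the moment at which its call begins: read the wrist's pose just before it. camera_model takes no time and is no camera call; for the wrist camera it gives the pose at the moment of the call.
- bot.job_done(): hands the job in; it is judged then, once.
Trained networks look in the newest picture that a camera, given by its name, has taken for a name from the list of things; names that differ only in an ending like _2 or _b are one class to them, and where a whole thing is asked for, a point or a joint stands for the part that bears it (a point fixed in the world has none). Each returns a list of dicts, best first, with "confidence" (0 to 1); they miss things now and then, are a little off and sometimes report something else, mostly with a low value. They report only what shows in the picture. A call takes as long as a camera call. They do not tell look-alikes from the thing itself.
- outline_of(camera, thing): "mask" (384x512 bool, what is visible of it) and "xy" ([column, row] in pixels, amid what is visible of it).
- pinpoint(camera, thing): "xy" ([column, row] in pixels: a listed point, or the origin of a listed thing).
The state is a dict: "time": time; "q": joint angles; "qd": joint speeds; "joint_efforts": joint torques, N m; "ee_pos": TCP position; "tcp_rot": TCP orientation; "wrist_force": force on the tool from outside, world axes, zero at the start; "torque": the same for the moment, N m; "opening": finger opening in m; "grasp_force": force on a finger pad.
Only numpy, scipy, OpenCV 4.12 (cv2) and the standard library are available. Lean on these libraries where they do the work, as an engineer would, in place of code of your own. Each camera call takes 0.05 s, during which the arm holds its last target. There are 200 camera calls.

TASK

Make up the two breakfast trays on the worktop. The blue tray gets the orange juice bottle in its cork-lined compartment and the honey jar (amber-yellow lid) in its plain one; the yellow tray gets the white cup in its cork-lined compartment and the jam jar (red lid) in its plain one. Keep each of the four upright, stand it flat on the floor of its compartment, let go of it, and leave the green-lidded marmalade jar, the salt and the pepper where they are.

Things in the scene. Friction and masses are not known exactly. Their poses are not given: they have to be found in the camera images.
- juice: Small closed bottle of orange juice with an orange cap, standing upright. 54 mm in diameter with straight sides up to 66 mm above its foot, then tapering to a 29 mm cap; 92 mm tall in all, about 170 g. Origin: centre of its underside, z up.
- honey: Closed round glass jar standing upright, 52 mm in diameter, 75 mm tall, straight sides, a pale paper band round its middle; amber-yellow contents and an amber-yellow lid. About 200 g. Origin: centre of its underside, z up.
- cup: White ceramic cup without a handle, open at the top, standing upright. 75 mm tall, 62 mm in diameter at the rim tapering to 50 mm at the foot, wall 4 mm, about 180 g. Origin: centre of its underside, z up.
- jam: Closed round glass jar standing upright, 52 mm in diameter, 75 mm tall, straight sides, a pale paper band round its middle; dark red contents and a bright red lid. About 200 g. Origin: centre of its underside, z up.
- blue_tray: Blue breakfast tray, fixed to the worktop, 90 (own x) by 176 mm (own y). Rim and divider 4 mm thick, tops 16 mm above the worktop. Two 82 mm square compartments centred at x = 0, y = +43 and -43 mm. The +y one has a brown cork floor, 6 mm above the worktop; the -y one a plain blue floor, 4 mm above it. Origin: centre of its underside, z up.
- yellow_tray: Yellow breakfast tray, fixed to the worktop, 90 (own x) by 176 mm (own y). Rim and divider 4 mm thick, tops 16 mm above the worktop. Two 82 mm square compartments centred at x = 0, y = +43 and -43 mm. The +y one has a brown cork floor, 6 mm above the worktop; the -y one a plain yellow floor, 4 mm above it. Origin: centre of its underside, z up.
- marmalade: Closed round glass jar standing upright, 52 mm in diameter, 75 mm tall, straight sides, a pale paper band round its middle; green contents and a green lid; not wanted today, leave it alone. About 200 g. Origin: centre of its underside, z up.
- salt: Salt shaker, white with a steel top, 34 mm in diameter, 64 mm tall, standing among the stock; leave it alone. Origin: centre of its underside, z up.
- pepper: Dark wooden pepper mill, 38 mm in diameter, 92 mm tall, standing among the stock; leave it alone. Origin: centre of its underside, z up.
Mind the look-alikes: they are no part of the job. Leave any pink or purple look-alike of the juice alone.

How it is judged (in metres and radians):
At the end, for the whole second after the job is handed in: The four things stand in their compartments: within 21 mm of its centre along tray x and y, underside under 12 mm above the tray's underside, tilt under 0.12 rad, slower than 20 mm/s, released. Marmalade, salt and pepper within 30 mm of their starts, tilt under 0.3 rad (x of juice in the frame of blue_tray between -0.021 and 0.021 m and y of juice in the frame of blue_tray between 0.022 and 0.064 m and z of each of juice, honey in the frame of blue_tray below 0.012 m and angle between each of juice, honey, cup, jam's own z axis and vertical below 0.12 rad and linear speed of each of juice, honey, cup, jam below 0.02 m/s and contact force between each of juice, honey, cup, jam and the fingers below 0.05 N and x of honey in the frame of blue_tray between -0.021 and 0.021 m and y of honey in the frame of blue_tray between -0.064 and -0.022 m and x of cup in the frame of yellow_tray between -0.021 and 0.021 m and y of cup in the frame of yellow_tray between 0.022 and 0.064 m and z of each of cup, jam in the frame of yellow_tray below 0.012 m and x of jam in the frame of yellow_tray between -0.021 and 0.021 m and y of jam in the frame of yellow_tray between -0.064 and -0.022 m and distance of each of marmalade, salt, pepper from where it was at the start of the episode below 0.03 m and angle between each of marmalade, salt, pepper's own z axis and vertical below 0.3 rad); the robot touches nothing.
It fails at once if juice, honey, cup or jam is tipped over (tilted more than 0.8 rad) (angle between any of juice, honey, cup, jam's own z axis and vertical above 0.8 rad).
It fails at once if marmalade is moved more than 30 mm or tipped (distance of marmalade from where it was at the start of the episode above 0.03 m or angle between marmalade's own z axis and vertical above 0.6 rad).
It fails at once if salt is moved more than 30 mm or tipped (distance of salt from where it was at the start of the episode above 0.03 m or angle between salt's own z axis and vertical above 0.6 rad).
It fails at once if pepper is moved more than 30 mm or tipped (distance of pepper from where it was at the start of the episode above 0.03 m or angle between pepper's own z axis and vertical above 0.6 rad).
It also fails if it takes over 112 s, if anything falls off the work surface, if the arm or the gripper's body presses on something with over 40 N, if the wrist force passes 120 N, or if a joint passes its speed limit or range.

## Working session

There is one attempt and no reset: what is moved stays moved. The work goes in short steps, Python scripts to look and compute and a tool call to move; the robot and the scene stay as the last step left them, time stands still between calls to the robot, and variables do not carry over. Pictures are saved under pics/ and viewed, at most 14 in all, crops included, and the job is handed in when it is done.

Besides the shell and the picture viewer there is one more tool, called after "Call:" as name([rows], argument=value, ...), one row to a line, values as JSON. move_arm: Moves the arm, as the interface text tells. Its arguments: {"type":"object","properties":{"jaw":{"type":"array"},"delta_pos":{"type":"array"},"yaw":{"type":"array"},"force":{"type":"number"}},"required":["jaw","delta_pos","yaw"]}

```bash
ls; mkdir -p pics
python3 - <<'E'
from workcell import bot,camera,camera_model
import cv2
for n in ("scene","top"):
    cv2.imwrite(f"pics/{n}0.png",cv2.cvtColor(camera(n),cv2.COLOR_RGB2BGR))
    m=camera_model(n);print(n,m)
print(bot.get_obs())
E
```

```text
pics
scene {'fx': 364.2110624821001, 'fy': 364.2110624821001, 'cx': 263.21299202997596, 'cy': 193.37448281354537, 'R': array([[ 0.74879499,  0.66266009,  0.01369935],
       [ 0.54601314, -0.60500538, -0.57951543],
       [-0.37573357,  0.44141828, -0.81484611]]), 't': array([-0.38427669, -0.26564755,  1.04228687])}
top {'fx': 349.60821471567294, 'fy': 349.60821471567294, 'cx': 252.86435566852163, 'cy': 192.37732245160586, 'R': array([[ 0.0179343 , -0.99943324, -0.028488  ],
       [-0.98416081, -0.01261991, -0.1768283 ],
       [ 0.17636856,  0.03120807, -0.98382935]]), 't': array([0.01090239, 0.55671144, 0.90301484])}
{'time': 0.1, 'q': array([-6.88117810e+01,  5.00893786e+00,  1.00400879e+01,  9.50967076e+01,
        7.00239772e-04,  9.00015689e+01]), 'qd': array([ 0.05208547, -0.01378664,  0.1503806 , -0.01124756, -0.05313275,
        0.03158213]), 'joint_efforts': array([-2.59407250e-05, -5.21558475e+01,  4.65656841e+01,  1.59953814e-02,
       -6.86439944e-05,  8.44386108e-06]), 'ee_pos': array([ 0.19879726, -0.51283889,  0.40405413]), 'tcp_rot': array([-1.79934442e+02, -6.98444138e-04,  2.11866493e+01]), 'wrist_force': array([ 0.19958499,  1.42920461, -0.72249434]), 'torque': array([ 0.00066817, -0.01797541,  0.02991743]), 'grasp_force': 0.0, 'opening': 0.08549237360971242}
```

View pics/scene0.png

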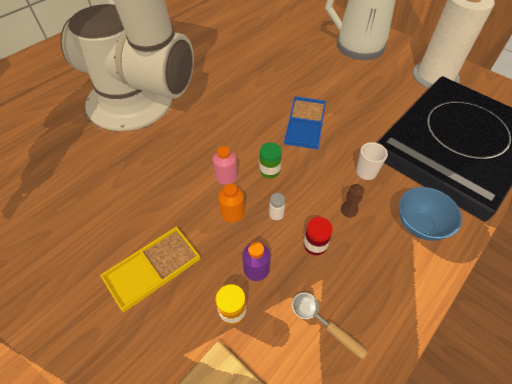

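View pics/top0.png

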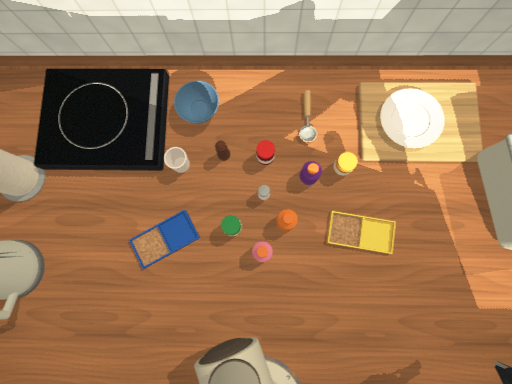

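The scene and top pictures show everything in view. In top: juice (288,219), with the pink look-alike at (262,251) and the purple one at (311,173). Honey is at (346,163), cup (177,160), jam (265,152), marmalade (231,226), salt (264,192) and pepper (222,150). The blue tray is at (164,239) with its cork at lower left, and the yellow tray is at (361,232) with its cork at left.

```bash
cat > h.py <<'E'
import numpy as np,cv2
from scipy.optimize import least_squares
from workcell import bot,camera,camera_model,outline_of,pinpoint
def proj(m,X):
    c=np.asarray(X)@m["R"].T+m["t"]; return np.c_[m["fx"]*c[:,0]/c[:,2]+m["cx"],m["fy"]*c[:,1]/c[:,2]+m["cy"]]
a=np.linspace(0,2*np.pi,48,endpoint=False)
ring=lambda r,z:np.c_[r*np.cos(a),r*np.sin(a),0*a+z]
jar=np.r_[ring(.026,0),ring(.026,.075)]
S=dict(juice=np.r_[ring(.027,0),ring(.027,.066),ring(.0145,.09),ring(.0145,.092)],honey=jar,jam=jar,marmalade=jar,
 cup=np.r_[ring(.025,0),ring(.031,.075)],salt=np.r_[ring(.017,0),ring(.017,.064)],pepper=np.r_[ring(.019,0),ring(.019,.092)])
def stat_pts(P):
    h=cv2.convexHull(P.astype(np.float32)).reshape(-1,2); M=cv2.moments(h)
    return np.r_[M["m10"]/M["m00"],M["m01"]/M["m00"],P.min(0),P.max(0)]
def stat_mask(k):
    c=max(cv2.findContours(k.astype(np.uint8),0,2)[0],key=cv2.contourArea).reshape(-1,2)
    s=stat_pts(c); s[2:4]-=.5; s[4:]+=.5; return s
def pick(l,px): 
    l=[d for d in l if np.hypot(*(np.array(d["xy"])-px))<25]; return min(l,key=lambda d:np.hypot(*(np.array(d["xy"])-px))) if l else None
E
cat > m.py <<'E'
from h import *
P=dict(juice=((231,203),(288,219)),honey=((231,303),(346,163)),cup=((370,160),(177,160)),jam=((318,235),(265,152)),
 marmalade=((270,160),(231,226)),salt=((277,206),(264,192)),pepper=((352,200),(222,150)),blue_tray=((305,122),(164,239)),yellow_tray=((150,267),(361,232)))
C={n:camera_model(n) for n in("scene","top")}
for n in C: camera(n)
D={}
for t,p in P.items():
    D[t]={}
    for n,px in zip(C,p):
        d=pick(outline_of(n,t),px)
        if d: D[t][n]=d["mask"]
        else: print("missing",t,n)
for t in S:
    st={n:stat_mask(k) for n,k in D[t].items()}
    f=lambda v,fz=None:np.concatenate([stat_pts(proj(C[n],S[t]+v))-st[n] for n in st])
    r=least_squares(f,[.45,0,0],loss="soft_l1")
    for n in st:
        r1=least_squares(lambda v:stat_pts(proj(C[n],S[t]+np.r_[v,0]))-st[n],r.x[:2],loss="soft_l1"); print("   ",n,r1.x.round(4))
    print(t,r.x.round(4),np.abs(r.fun).max().round(1))
for t,cork in(("blue_tray",((308,108),(150,249))),("yellow_tray",((172,253),(346,229)))):
    q={n:cv2.boxPoints(cv2.minAreaRect(cv2.findNonZero(k.astype(np.uint8)))) for n,k in D[t].items()}
    base=np.array([[sx*.045,sy*.088,z] for z in(0,.016) for sx in(-1,1) for sy in(-1,1)])
    def f(v,ns=tuple(D[t])):
        R=np.array([[np.cos(v[3]),-np.sin(v[3]),0],[np.sin(v[3]),np.cos(v[3]),0],[0,0,1]]);o=[]
        for n in ns:
            h=cv2.convexHull(proj(C[n],base@R.T+v[:3]).astype(np.float32))
            g=cv2.convexHull(np.array(cv2.findNonZero(D[t][n].astype(np.uint8)),np.float32))
            th=np.linspace(0,2*np.pi,24,endpoint=False);u=np.c_[np.cos(th),np.sin(th)]
            o.append((h.reshape(-1,2)@u.T).max(0)-(g.reshape(-1,2)@u.T).max(0)-.5)
        return np.concatenate(o)
    def px2w(n,p):
        m=C[n];d=m["R"].T@np.array([(p[0]-m["cx"])/m["fx"],(p[1]-m["cy"])/m["fy"],1]);o=-m["R"].T@m["t"];return (o-d*o[2]/d[2])[:2]
    M=cv2.moments(D[t]["top"].astype(np.uint8));c=px2w("top",(M["m10"]/M["m00"],M["m01"]/M["m00"]));k=px2w("top",cork[1])-c
    y0=np.arctan2(k[1],k[0])-np.pi/2
    r=least_squares(f,[*c,0,y0],loss="soft_l1",x_scale=[.1,.1,.1,1],diff_step=1e-3);
    r2=least_squares(lambda v:f([v[0],v[1],0,v[2]]),[*r.x[:2],r.x[3]],loss="soft_l1",diff_step=1e-3)
    v=r2.x;print(t,"free",r.x.round(4),"z0",v.round(4),"yawdeg",np.degrees(v[2]).round(1),np.abs(r2.fun).max().round(1))
    e=np.array([-np.sin(v[2]),np.cos(v[2])])*.043;print("   cork",(v[:2]+e).round(4),"plain",(v[:2]-e).round(4))
E
python3 m.py
```

```text
scene [ 0.4858 -0.0737]
    top [ 0.4833 -0.0709]
juice [ 0.4835 -0.0715 -0.0051] 0.9
    scene [ 0.6421 -0.2335]
    top [ 0.6421 -0.2322]
honey [ 0.6419 -0.2331 -0.0018] 0.8
    scene [ 0.6732 -0.0128]
    top [ 0.673  -0.0118]
jam [ 0.6731 -0.012  -0.0013] 0.6
    scene [0.4662 0.0759]
    top [0.4655 0.0768]
marmalade [ 0.4655  0.0769 -0.0016] 0.7
    scene [0.6469 0.234 ]
    top [0.6472 0.2345]
cup [ 6.470e-01  2.345e-01 -6.000e-04] 0.9
    scene [ 0.5611 -0.0109]
    top [ 0.5605 -0.0093]
salt [ 0.5604 -0.0096 -0.0024] 1.2
    scene [0.6805 0.1026]
    top [0.6734 0.1077]
pepper [ 0.6776  0.1101 -0.0125] 2.2
blue_tray free [ 0.429   0.2715 -0.0074  0.5237] z0 [0.4305 0.2676 0.5264] yawdeg 30.2 2.1
   cork [0.4089 0.3048] plain [0.4521 0.2304]
yellow_tray free [ 0.4562 -0.2792 -0.0027 -0.1576] z0 [ 0.457  -0.2792 -0.157 ] yawdeg -9.0 1.6
   cork [ 0.4637 -0.2368] plain [ 0.4503 -0.3217]
```

Call:
move_arm([
  [0.025,0.016,-0.004],
  [0.025,0.016,-0.004],
  [0.025,0.016,-0.004],
  [0.025,0.016,-0.004],
  [0.025,0.016,-0.004],
  [0.025,0.016,-0.004],
  [0.025,0.016,-0.004],
  [0.025,0.016,-0.004],
  [0.025,0.016,-0.004],
  [0.025,0.016,-0.004],
], jaw=[0,0,0,0,0,0,0,0,0,0], yaw=[0.1,0.1,0.1,0.1,0.1,0.1,0.1,0.1,0.1,0.1], force=40)

```text
time: 1.93
ee_pos: [0.4499, -0.3518, 0.3645]
tcp_rot: [180.0, 0.0, 78.8]
wrist_force: [0.5, -1.3, -0.4]
opening: 0.0856
grasp_force: 0.0
```

Run:
```python
from h import *
m=camera_model("top")
for p,z in(((167,130),.0),((167,165),0),((167,165),.03),((311,173),.07),((262,251),.07)):
    d=m["R"].T@np.array([(p[0]-m["cx"])/m["fx"],(p[1]-m["cy"])/m["fy"],1]);o=-m["R"].T@m["t"];print(p,z,o+d*(z-o[2])/d[2])
```

```text
(167, 130) 0.0 [0.75139235 0.28102087 0.        ]
(167, 165) 0 [0.64371976 0.27437111 0.        ]
(167, 165) 0.03 [0.63596164 0.26572117 0.03      ]
(311, 173) 0.07 [ 0.60761255 -0.13609416  0.07      ]
(262, 251) 0.07 [ 0.39911631 -0.00756859  0.07      ]
```

Call:
move_arm([
  [0.024,0.015,-0.005],
  [0.024,0.015,-0.005],
  [0.024,0.015,-0.005],
  [0.024,0.015,-0.005],
  [0.024,0.015,-0.005],
  [0.024,0.015,-0.005],
  [0.024,0.015,-0.005],
  [0.024,0.014,-0.005],
  [0,0,0],
], jaw=[0,0,0,0,0,0,0,0,0], yaw=[0.09,0.09,0.09,0.09,0.09,0.09,0.09,0.09,0])

```text
time: 2.68
ee_pos: [0.6438, -0.231, 0.3221]
tcp_rot: [-180.0, -0.1, 120.2]
wrist_force: [0.8, -0.7, -0.0]
opening: 0.0854
grasp_force: 0.0
```

Run:
```python
from h import *
print(bot.get_obs()["ee_pos"],bot.get_obs()["q"])
cv2.imwrite("pics/w1.png",cv2.cvtColor(camera("wrist"),cv2.COLOR_RGB2BGR)); m=camera_model("wrist")
for d in outline_of("wrist","honey")[:3]:
    st=stat_mask(d["mask"]);r=least_squares(lambda v:stat_pts(proj(m,S["honey"]+np.r_[v,0]))-st,[.642,-.233],loss="soft_l1")
    print(d["xy"],d["confidence"],st.round(),r.x,r.fun.round(1))
```

```text
[ 0.6438494  -0.23103889  0.32214115] [-1.97490613e+01  2.31893183e+01  2.27235131e+01  8.96353597e+01
  5.54528370e-02  4.00145488e+01]
[251.9, 197.2] 0.71 [254. 195. 220. 154. 286. 234.] [ 0.63862155 -0.23527923] [ 0.   0.1 -1.2 -1.   1.2  0.7]
```

View pics/w1.png

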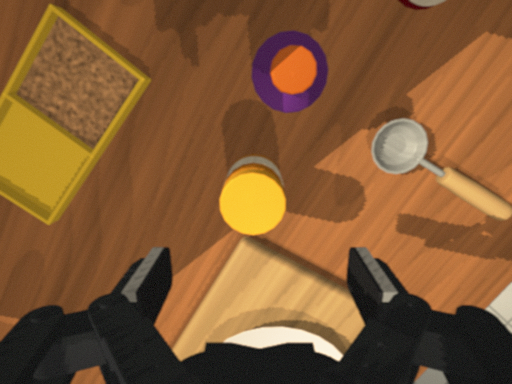

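The wrist picture shows honey (yellow lid) at (253,200), clear of purple at (290,70). The wrist-camera and top-camera positions agree to 3–4 mm.

Call:
move_arm([
  [-0.004,-0.003,0],
  [0,0,-0.025],
  [0,0,-0.025],
  [0,0,-0.025],
  [0,0,-0.025],
  [0,0,-0.022],
  [0,0,0],
  [0,0,0],
  [0,0,0],
  [0,0,0],
], jaw=[0,0,0,0,0,0,0,1,1,1], yaw=[0,0,0,0,0,0,0,0,0,0], force=40)

```text
time: 3.62
ee_pos: [0.6373, -0.2373, 0.2056]
tcp_rot: [179.8, 0.2, 119.7]
wrist_force: [2.6, 1.6, 7.0]
opening: 0.0517
grasp_force: 5.9
```

Call:
move_arm([
  [0,0,0],
  [0,0,0],
  [0,0,0],
  [0,0,0.005],
], jaw=[1,1,1,1], yaw=[0,0,0,0])

```text
time: 3.95
ee_pos: [0.6369, -0.237, 0.2089]
tcp_rot: [180.0, 0.1, 119.7]
wrist_force: [-0.5, 0.9, -2.2]
opening: 0.0508
grasp_force: 42.1
```

Call:
move_arm([
  [0,0,0.02],
  [0,0,0.03],
  [0,0,0.03],
  [0,0,0.03],
  [0,0,0.02],
  [-0.006,0.017,0],
  [-0.01,0.025,0],
  [-0.01,0.025,0],
  [-0.01,0.025,0],
  [-0.01,0.025,0],
], jaw=[1,1,1,1,1,1,1,1,1,1], yaw=[0,0,0,0,0,0,0,0,0,0])

```text
time: 4.78
ee_pos: [0.59, -0.1189, 0.3384]
tcp_rot: [180.0, 0.0, 119.7]
wrist_force: [0.0, 0.6, -2.2]
opening: 0.0508
grasp_force: 42.4
```

Call:
move_arm([
  [-0.01,0.025,0],
  [-0.01,0.025,0],
  [-0.01,0.025,0],
  [-0.01,0.025,0],
  [-0.01,0.025,0],
  [-0.01,0.025,0],
  [-0.01,0.025,0],
  [-0.01,0.025,0],
  [-0.01,0.025,0],
  [-0.01,0.025,0],
], jaw=[1,1,1,1,1,1,1,1,1,1], yaw=[0,0,0,0,0,0,0,0,0,0])

```text
time: 5.62
ee_pos: [0.4899, 0.1312, 0.3386]
tcp_rot: [180.0, 0.0, 119.7]
wrist_force: [-0.1, 0.8, -2.2]
opening: 0.051
grasp_force: 42.4
```

Call:
move_arm([
  [-0.01,0.025,0],
  [-0.01,0.025,0],
  [-0.01,0.025,0],
  [-0.006,0.02,0],
  [0,0,0],
  [0,0,0],
], jaw=[1,1,1,1,1,1], yaw=[0,0,0,0,0,0])

```text
time: 6.12
ee_pos: [0.4543, 0.226, 0.3383]
tcp_rot: [180.0, 0.0, 119.9]
wrist_force: [0.4, 0.9, -1.4]
opening: 0.0511
grasp_force: 42.4
```

```bash
cat > held.py <<'E'
import sys
from h import *
t=sys.argv[1];C={n:camera_model(n) for n in("scene","top","wrist")};e=bot.get_obs()["ee_pos"];st={}
for n in C:
    im=camera(n);cv2.imwrite(f"pics/{t}_{n}.png",cv2.cvtColor(im,cv2.COLOR_RGB2BGR))
    x0=np.r_[e[:2],e[2]-.2]
    px=proj(C[n],[x0+[0,0,.04]])[0]; d=pick(outline_of(n,t),px)
    print(n,px.round(),d and (d["xy"],d["confidence"]))
    if d and n!="wrist": st[n]=stat_mask(d["mask"])
if st:
    r=least_squares(lambda v:np.concatenate([stat_pts(proj(C[n],S[t]+v))-st[n] for n in st]),x0,loss="soft_l1")
    print(e,r.x.round(4),(r.x-e).round(4),r.fun.round(1))
E
python3 held.py honey
```

```text
scene [311.  80.] ([312.4, 80.8], 0.75)
top [162. 225.] ([166.8, 222.2], 0.69)
wrist [259. 264.] ([259.1, 273.8], 0.81)
[0.45432452 0.22595253 0.33834972] [0.4576 0.2215 0.137 ] [ 0.0033 -0.0045 -0.2014] [ -0.7   0.1  -0.8  -0.2   0.1   0.8  -5.8  -0.4 -14.3  -4.1   2.7   3. ]
```

View pics/honey_wrist.png

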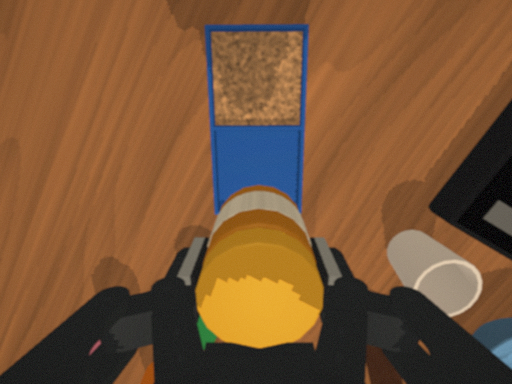

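The wrist picture shows the jar held upright. The tray is square to the gripper, with its far rim corners at (206,27) and (307,26).

Run:
```python
from h import *
m=camera_model("wrist");o=-m["R"].T@m["t"]
for p in((206,27),(307,26),(214,126),(303,126)):
    d=m["R"].T@np.array([(p[0]-m["cx"])/m["fx"],(p[1]-m["cy"])/m["fy"],1]);print(p,(o+d*(.016-o[2])/d[2]).round(4))
v=np.radians(30.2);R=np.array([[np.cos(v),-np.sin(v)],[np.sin(v),np.cos(v)]])
print((np.array([[-.045,.088],[.045,.088],[-.041,0],[.041,0]])@R.T+[.4305,.2676]).round(4))
```

```text
(206, 27) [0.3493 0.3177 0.016 ]
(307, 26) [0.4242 0.3612 0.016 ]
(214, 126) [0.3933 0.2468 0.016 ]
(303, 126) [0.4661 0.2882 0.016 ]
[[0.3473 0.321 ]
 [0.4251 0.3663]
 [0.3951 0.247 ]
 [0.4659 0.2882]]
```

Call:
move_arm([
  [-0.003,0.006,0],
  [0,0,-0.02],
  [0,0,-0.03],
  [0,0,-0.03],
  [0,0,-0.03],
  [0,0,-0.014],
  [0,0,0],
  [0,0,0],
], jaw=[1,1,1,1,1,1,1,1], yaw=[0,0,0,0,0,0,0,0])

```text
time: 7.08
ee_pos: [0.4515, 0.2311, 0.2132]
tcp_rot: [-179.9, -0.0, 119.7]
wrist_force: [-0.3, -0.4, -1.7]
opening: 0.0509
grasp_force: 46.2
```

Call:
move_arm([
  [0,0,-0.003],
  [0,0,0],
  [0,0,0],
], jaw=[1,1,1], yaw=[0,0,0])

```text
time: 7.33
ee_pos: [0.452, 0.2313, 0.2113]
tcp_rot: [179.9, -0.0, 119.7]
wrist_force: [-0.5, 0.4, -1.4]
opening: 0.0507
grasp_force: 46.2
```

Call:
move_arm([
  [0,0,-0.002],
  [0,0,0],
  [0,0,-0.002],
  [0,0,0],
], jaw=[1,1,1,1], yaw=[0,0,0,0])

```text
time: 7.67
ee_pos: [0.4519, 0.2313, 0.2086]
tcp_rot: [179.9, -0.0, 119.7]
wrist_force: [-4.8, -2.0, 14.0]
opening: 0.051
grasp_force: 46.8
```

Contact at about the expected height, so I release.

Call:
move_arm([
  [0,0,0],
  [0,0,0],
  [0,0,0],
  [0,0,0],
  [0,0,0.02],
  [0,0,0.03],
  [0,0,0.03],
  [0,0,0.03],
  [0,0,0.012],
  [0,0,0],
], jaw=[0,0,0,0,0,0,0,0,0,0], yaw=[0,0,0,0,0,0,0,0,0,0])

```text
time: 8.5
ee_pos: [0.4523, 0.2314, 0.3318]
tcp_rot: [179.7, 0.0, 119.7]
wrist_force: [-0.4, 0.8, -0.5]
opening: 0.0852
grasp_force: 0.0
```

Call:
move_arm([
  [0.003,-0.03,0],
  [0.003,-0.03,0],
  [0.003,-0.03,0],
  [0.003,-0.03,0],
  [0.003,-0.03,0],
  [0.003,-0.03,0],
  [0.003,-0.03,0],
  [0.003,-0.03,0],
  [0.003,-0.03,0],
  [0.003,-0.03,0],
], jaw=[0,0,0,0,0,0,0,0,0,0], yaw=[0,0,0,0,0,0,0,0,0,0])

```text
time: 9.33
ee_pos: [0.4815, -0.0703, 0.327]
tcp_rot: [-179.9, -0.1, 119.7]
wrist_force: [0.0, 0.3, 0.4]
opening: 0.0854
grasp_force: 0.0
```

Call:
move_arm([
  [0,0,0],
  [0,0,0],
  [0,0,0],
], jaw=[0,0,0], yaw=[0,0,0])

```text
time: 9.58
ee_pos: [0.4816, -0.0687, 0.3275]
tcp_rot: [-179.9, -0.1, 119.7]
wrist_force: [-0.1, -0.2, -0.1]
opening: 0.0852
grasp_force: 0.0
```

```bash
cat > wl.py <<'E'
import sys
from h import *
t=sys.argv[1];e=bot.get_obs()["ee_pos"];im=camera("wrist");m=camera_model("wrist");g=np.array([float(v) for v in sys.argv[2:4]])
cv2.imwrite(f"pics/{t}_w.png",cv2.cvtColor(im,cv2.COLOR_RGB2BGR)); px=proj(m,[[*g,.05]])[0]
print(e,px.round())
for d in outline_of("wrist",t)[:4]:
    st=stat_mask(d["mask"]);r=least_squares(lambda v:stat_pts(proj(m,S[t]+np.r_[v,0]))-st,g,loss="soft_l1")
    print(d["xy"],d["confidence"],im[d["mask"]].mean(0).round(),r.x.round(4),r.fun.round(1))
E
python3 wl.py juice .4835 -.0715
```

```text
[ 0.48163945 -0.06868791  0.32747042] [260. 195.]
[332.9, 308.1] 0.96 [99. 49. 82.] [ 0.6057 -0.1374] [-0.3  0.1 -6.9 -5.6  5.9  1.6]
[256.0, 194.6] 0.93 [198.  98.  29.] [ 0.4834 -0.0738] [ 0.1  0.2 -1.7 -1.2  1.1  0.6]
[202.1, 71.3] 0.78 [184.  95.  80.] [ 0.3984 -0.0084] [ 0.1  0.1 -0.9 -0.3  1.2  0.3]
```

View pics/juice_w.png

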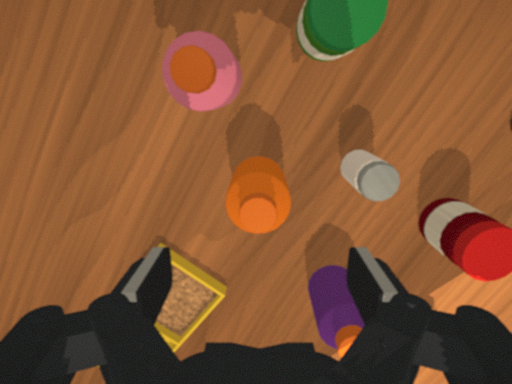

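The wrist picture shows the orange bottle at (258,195). Salt at (370,175) is clear of the right finger by about 24 mm.

Call:
move_arm([
  [0.002,-0.004,0],
  [0,0,0],
  [0,0,-0.025],
  [0,0,-0.025],
  [0,0,-0.025],
  [0,0,-0.025],
  [0,0,-0.022],
  [0,0,0],
  [0,0,0],
  [0,0,0],
], jaw=[0,0,0,0,0,0,0,0,1,1], yaw=[0,0,0,0,0,0,0,0,0,0])

```text
time: 10.52
ee_pos: [0.4842, -0.0727, 0.2081]
tcp_rot: [179.9, 0.1, 119.8]
wrist_force: [0.8, 1.0, 0.4]
opening: 0.0641
grasp_force: 0.0
```

Call:
move_arm([
  [0,0,0],
  [0,0,0],
  [0,0,0],
  [0,0,0],
  [0,0,0.02],
  [0,0,0.03],
  [0,0,0.03],
  [0,0,0.03],
  [0,0,0.02],
  [0,0,0],
], jaw=[1,1,1,1,1,1,1,1,1,1], yaw=[0,0,0,0,0,0,0,0,0,0])

```text
time: 11.35
ee_pos: [0.4844, -0.0729, 0.3425]
tcp_rot: [179.6, 0.3, 119.7]
wrist_force: [0.1, 0.8, -0.3]
opening: 0.0528
grasp_force: 43.1
```

Call:
move_arm([
  [-0.003,0.015,0],
  [-0.005,0.025,0],
  [-0.006,0.03,0],
  [-0.006,0.03,0],
  [-0.006,0.03,0],
  [-0.006,0.03,0],
  [-0.006,0.03,0],
  [-0.006,0.03,0],
  [-0.006,0.03,0],
  [-0.006,0.03,0],
], jaw=[1,1,1,1,1,1,1,1,1,1], yaw=[0,0,0,0,0,0,0,0,0,0])

```text
time: 12.18
ee_pos: [0.4271, 0.2086, 0.3367]
tcp_rot: [180.0, 0.0, 119.7]
wrist_force: [0.5, 0.0, -2.0]
opening: 0.0526
grasp_force: 43.0
```

Call:
move_arm([
  [-0.006,0.03,0],
  [-0.006,0.03,0],
  [-0.005,0.025,0],
  [-0.002,0.013,0],
  [0,0,0],
  [0,0,0],
], jaw=[1,1,1,1,1,1], yaw=[0,0,0,0,0,0])

```text
time: 12.68
ee_pos: [0.4087, 0.3054, 0.3364]
tcp_rot: [-180.0, 0.0, 119.8]
wrist_force: [-0.7, 0.2, -2.6]
opening: 0.0524
grasp_force: 43.0
```

```bash
python3 held.py juice
```

```text
scene [316.  57.] ([317.5, 64.3], 0.7)
top [127. 244.] ([133.7, 240.6], 0.58)
wrist [260. 264.] ([258.6, 270.2], 0.75)
[0.40865995 0.3053583  0.33637384] [0.4141 0.2975 0.1342] [ 0.0054 -0.0079 -0.2021] [-0.5  0.  -1.1  0.1 -0.2  0.6 -2.3  0.  -6.8 -2.3  3.4 -0. ]
```

View pics/juice_scene.png

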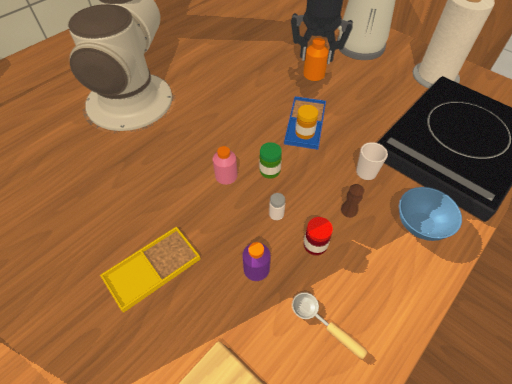

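The scene picture shows juice held upright at (316,60) and honey standing in the blue tray at (306,122). I lower the bottle.

Call:
move_arm([
  [0,0,-0.02],
  [0,0,-0.03],
  [0,0,-0.03],
  [0,0,-0.025],
  [0,0,-0.013],
  [0,0,0],
  [0,0,-0.002],
  [0,0,0],
], jaw=[1,1,1,1,1,1,1,1], yaw=[0,0,0,0,0,0,0,0])

```text
time: 13.65
ee_pos: [0.4091, 0.305, 0.2171]
tcp_rot: [180.0, -0.0, 119.7]
wrist_force: [0.2, 0.2, -2.5]
opening: 0.0525
grasp_force: 43.9
```

Call:
move_arm([
  [0,0,-0.002],
  [0,0,0],
  [0,0,-0.002],
  [0,0,0],
], jaw=[1,1,1,1], yaw=[0,0,0,0])

```text
time: 13.98
ee_pos: [0.409, 0.3053, 0.2144]
tcp_rot: [179.9, -0.0, 119.7]
wrist_force: [-3.1, -1.8, 8.6]
opening: 0.0528
grasp_force: 44.8
```

Call:
move_arm([
  [0,0,0],
  [0,0,0],
  [0,0,0],
  [0,0,0],
  [0,0,0.02],
  [0,0,0.03],
  [0,0,0.03],
  [0,0,0.03],
  [0,0,0.01],
  [0,0,0],
], jaw=[0,0,0,0,0,0,0,0,0,0], yaw=[0,0,0,0,0,0,0,0,0,0])

```text
time: 14.82
ee_pos: [0.4092, 0.3055, 0.3355]
tcp_rot: [179.7, -0.0, 119.7]
wrist_force: [0.2, 0.6, 0.0]
opening: 0.0853
grasp_force: 0.0
```

Call:
move_arm([
  [0.017,-0.021,0],
  [0.017,-0.021,0],
  [0.017,-0.021,0],
  [0.017,-0.021,0],
  [0.017,-0.021,0],
  [0.017,-0.021,0],
  [0.017,-0.021,0],
  [0.017,-0.021,0],
  [0.017,-0.021,0],
  [0.017,-0.021,0],
], jaw=[0,0,0,0,0,0,0,0,0,0], yaw=[-0.067,-0.067,-0.067,-0.067,-0.067,-0.067,-0.067,-0.067,-0.067,-0.067])

```text
time: 15.65
ee_pos: [0.5793, 0.094, 0.3305]
tcp_rot: [-179.9, 0.0, 81.2]
wrist_force: [-0.7, 0.5, -0.4]
opening: 0.0856
grasp_force: 0.0
```

Call:
move_arm([
  [0.018,-0.021,0],
  [0.018,-0.021,0],
  [0.018,-0.021,0],
  [0.018,-0.021,0],
  [0.018,-0.021,0],
  [0,0,0],
  [0,0,0],
], jaw=[0,0,0,0,0,0,0], yaw=[0,0,0,0,0,0,0])

```text
time: 16.23
ee_pos: [0.6693, -0.011, 0.3297]
tcp_rot: [-179.8, 0.0, 81.2]
wrist_force: [-0.1, -0.0, -0.6]
opening: 0.0854
grasp_force: 0.0
```

```bash
python3 wl.py jam .673 -.012
python3 - <<'E'
from h import *
C={n:camera_model(n) for n in("scene","top")}
v=np.radians(30.2);R=np.array([[np.cos(v),-np.sin(v)],[np.sin(v),np.cos(v)]])
for n in C: camera(n)
for t,g in(("juice",(.409,.305)),("honey",(.452,.23))):
    for n in C:
        d=pick(outline_of(n,t),proj(C[n],[[*g,.04]])[0])
        if d:
            st=stat_mask(d["mask"]);r=least_squares(lambda v:stat_pts(proj(C[n],S[t]+np.r_[v,.005]))-st,g,loss="soft_l1")
            print(t,n,r.x.round(4),"tray",((r.x-[.4305,.2676])@R).round(4),r.fun.round(1))
E
```

```text
[ 0.66928035 -0.01099051  0.32974757] [266. 191.]
[267.8, 195.3] 0.75 [201.  53.  44.] [ 0.6722 -0.0133] [ 0.1  0.1 -1.2 -1.4  1.   0.9]
juice scene [0.4017 0.3225] tray [0.0028 0.0619] [-0.1 -0.1 -0.7 -6.1  0.8  6. ]
juice top [0.4107 0.3094] tray [0.0039 0.0461] [-0.1  0.1 -0.7 -0.5  1.1  0.4]
honey scene [0.4508 0.2353] tray [ 0.0013 -0.0381] [-0.1 -0.  -0.1 -0.3  0.2  0.3]
honey top [0.4516 0.2343] tray [ 0.0015 -0.0394] [-0.   0.  -0.9 -1.6  1.1  1.6]
```

View pics/jam_w.png

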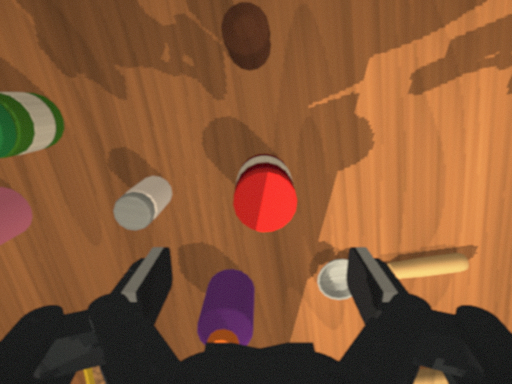

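The wrist picture shows jam at (266,197), with nothing near the finger spots. The blue tray fits put juice and honey well inside their limits.

Call:
move_arm([
  [0.004,-0.002,0],
  [0,0,0],
  [0,0,-0.025],
  [0,0,-0.025],
  [0,0,-0.025],
  [0,0,-0.025],
  [0,0,-0.025],
  [0,0,0],
  [0,0,0],
  [0,0,0],
], jaw=[0,0,0,0,0,0,0,0,1,1], yaw=[0,0,0,0,0,0,0,0,0,0])

```text
time: 17.47
ee_pos: [0.6732, -0.0118, 0.2094]
tcp_rot: [179.9, -0.0, 81.3]
wrist_force: [0.7, -0.7, 0.1]
opening: 0.0638
grasp_force: 0.0
```

Call:
move_arm([
  [0,0,0],
  [0,0,0],
  [0,0,0],
  [0,0,0],
  [0,0,0.02],
  [0,0,0.03],
  [0,0,0.03],
  [0,0,0.03],
  [0,0,0.02],
  [0,0,0],
], jaw=[1,1,1,1,1,1,1,1,1,1], yaw=[0,0,0,0,0,0,0,0,0,0])

```text
time: 18.3
ee_pos: [0.6731, -0.0118, 0.3443]
tcp_rot: [179.5, -0.1, 81.3]
wrist_force: [1.0, -0.3, -0.6]
opening: 0.0507
grasp_force: 42.6
```

Call:
move_arm([
  [-0.007,-0.01,0],
  [-0.015,-0.021,0],
  [-0.015,-0.021,0],
  [-0.015,-0.021,0],
  [-0.015,-0.021,0],
  [-0.015,-0.021,0],
  [-0.015,-0.021,0],
  [-0.015,-0.021,0],
  [-0.015,-0.021,0],
  [-0.015,-0.021,0],
], jaw=[1,1,1,1,1,1,1,1,1,1], yaw=[0,0,0,0,0,0,0,0,0,0])

```text
time: 19.13
ee_pos: [0.5292, -0.212, 0.3362]
tcp_rot: [-179.9, -0.0, 81.3]
wrist_force: [0.4, 0.5, -1.8]
opening: 0.0507
grasp_force: 42.5
```

Call:
move_arm([
  [-0.015,-0.021,0],
  [-0.015,-0.021,0],
  [-0.015,-0.021,0],
  [-0.015,-0.021,0],
  [-0.015,-0.021,0],
  [-0.006,-0.006,0],
  [0,0,0],
  [0,0,0],
], jaw=[1,1,1,1,1,1,1,1], yaw=[0,0,0,0,0,0,0,0])

```text
time: 19.8
ee_pos: [0.4493, -0.3219, 0.3368]
tcp_rot: [-179.9, -0.0, 81.3]
wrist_force: [-0.0, -0.0, -2.3]
opening: 0.0507
grasp_force: 42.5
```

```bash
python3 held.py jam
```

```text
scene [103. 238.] ([107.4, 255.4], 0.92)
top [400. 231.] ([392.9, 230.4], 0.78)
wrist [260. 264.] ([259.2, 276.3], 0.94)
[ 0.44927606 -0.32186051  0.3368255 ] [ 0.45   -0.3239  0.1211] [ 0.0007 -0.002  -0.2157] [ 0.  -0.4  0.8 -0.5  1.   1.9  6.   1.1 -0.4 -0.4 13.4  1.2]
```

View pics/jam_wrist.png

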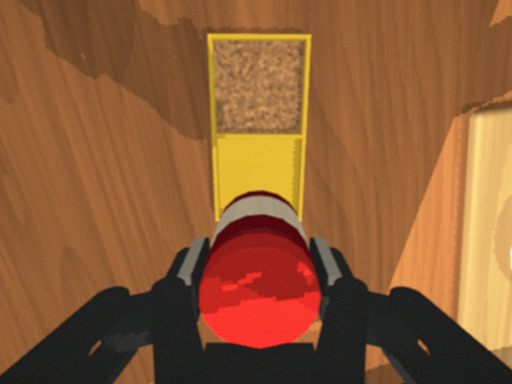

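Jam is held upright over the plain yellow compartment. The divider shows at row 134 and the tray is square to the gripper.

Call:
move_arm([
  [0,0,-0.02],
  [0,0,-0.03],
  [0,0,-0.03],
  [0,0,-0.025],
  [0,0,-0.014],
  [0,0,0],
  [0,0,-0.002],
  [0,0,0],
], jaw=[1,1,1,1,1,1,1,1], yaw=[0,0,0,0,0,0,0,0])

```text
time: 20.77
ee_pos: [0.4502, -0.3218, 0.2175]
tcp_rot: [179.9, 0.0, 81.4]
wrist_force: [0.0, -0.4, -1.8]
opening: 0.0506
grasp_force: 43.7
```

Call:
move_arm([
  [0,0,-0.002],
  [0,0,0],
  [0,0,-0.002],
  [0,0,0],
], jaw=[1,1,1,1], yaw=[0,0,0,0])

```text
time: 21.1
ee_pos: [0.45, -0.3221, 0.2136]
tcp_rot: [179.9, 0.1, 81.3]
wrist_force: [0.1, -1.3, 2.3]
opening: 0.0507
grasp_force: 44.2
```

Call:
move_arm([
  [0,0,-0.001],
  [0,0,0],
], jaw=[1,1], yaw=[0,0])

```text
time: 21.27
ee_pos: [0.45, -0.3222, 0.2135]
tcp_rot: [179.9, 0.1, 81.3]
wrist_force: [-2.4, -1.4, 9.7]
opening: 0.0507
grasp_force: 45.1
```

Call:
move_arm([
  [0,0,0],
  [0,0,0],
  [0,0,0],
  [0,0,0],
  [0,0,0.02],
  [0,0,0.03],
  [0,0,0.03],
  [0,0,0.03],
  [0,0,0.01],
  [0,0,0],
], jaw=[0,0,0,0,0,0,0,0,0,0], yaw=[0,0,0,0,0,0,0,0,0,0])

```text
time: 22.1
ee_pos: [0.4502, -0.3221, 0.3347]
tcp_rot: [179.8, 0.1, 81.3]
wrist_force: [-0.1, -0.1, 0.1]
opening: 0.0856
grasp_force: 0.0
```

Call:
move_arm([
  [0.01,0.028,0],
  [0.01,0.028,0],
  [0.01,0.028,0],
  [0.01,0.028,0],
  [0.01,0.028,0],
  [0.01,0.028,0],
  [0.01,0.028,0],
  [0.01,0.028,0],
  [0.01,0.028,0],
  [0.01,0.028,0],
], jaw=[0,0,0,0,0,0,0,0,0,0], yaw=[0,0,0,0,0,0,0,0,0,0])

```text
time: 22.93
ee_pos: [0.5499, -0.0403, 0.3295]
tcp_rot: [-179.9, 0.0, 81.4]
wrist_force: [-0.0, -1.1, 0.1]
opening: 0.0851
grasp_force: 0.0
```

Call:
move_arm([
  [0.01,0.028,0],
  [0.01,0.028,0],
  [0.01,0.028,0],
  [0.01,0.028,0],
  [0.01,0.028,0],
  [0.01,0.028,0],
  [0.01,0.028,0],
  [0.01,0.028,0],
  [0.01,0.028,0],
  [0.007,0.024,0],
], jaw=[0,0,0,0,0,0,0,0,0,0], yaw=[0,0,0,0,0,0,0,0,0,0])

```text
time: 23.77
ee_pos: [0.6472, 0.2361, 0.3289]
tcp_rot: [-179.9, 0.1, 81.4]
wrist_force: [0.4, -0.3, 0.1]
opening: 0.0854
grasp_force: 0.0
```

Call:
move_arm([
  [0,0,0],
  [0,0,0],
], jaw=[0,0], yaw=[0,0])

```text
time: 23.93
ee_pos: [0.6468, 0.2355, 0.3287]
tcp_rot: [-179.8, 0.1, 81.5]
wrist_force: [0.0, -0.1, -0.6]
opening: 0.0855
grasp_force: 0.0
```

```bash
python3 wl.py cup .647 .2345
```

```text
[0.6467996  0.23550846 0.32870191] [261. 189.]
[257.6, 202.2] 0.61 [211. 192. 167.] [0.6461 0.23  ] [-0.   0.  -0.5 -0.8  0.5  0.7]
```

View pics/cup_w.png

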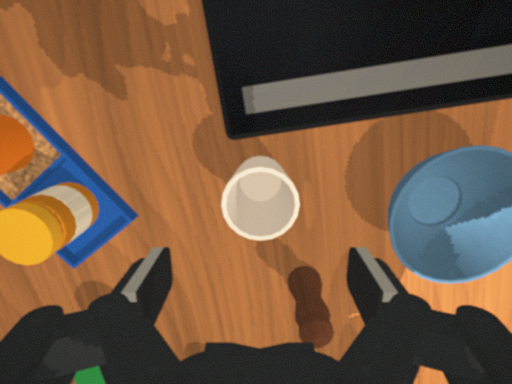

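The cup is at (260,200) in the wrist picture, clear of the hob edge (row 135) and the bowl (column 390).

Call:
move_arm([
  [0,-0.003,0],
  [0,0,0],
  [0,0,-0.025],
  [0,0,-0.025],
  [0,0,-0.025],
  [0,0,-0.025],
  [0,0,-0.024],
  [0,0,0],
  [0,0,0],
  [0,0,0],
], jaw=[0,0,0,0,0,0,0,0,1,1], yaw=[0,0,0,0,0,0,0,0,0,0])

```text
time: 24.87
ee_pos: [0.6472, 0.2308, 0.2097]
tcp_rot: [179.9, -0.1, 81.3]
wrist_force: [-0.6, -0.1, 0.3]
opening: 0.064
grasp_force: 0.0
```

Call:
move_arm([
  [0,0,0],
  [0,0,0],
  [0,0,0],
  [0,0,0],
  [0,0,0.01],
  [0,0,0.01],
], jaw=[1,1,1,1,1,1], yaw=[0,0,0,0,0,0])

```text
time: 25.37
ee_pos: [0.6467, 0.2312, 0.2284]
tcp_rot: [-180.0, 0.0, 81.4]
wrist_force: [0.0, -0.3, -2.3]
opening: 0.0592
grasp_force: 43.6
```

Call:
move_arm([
  [0,0,0.02],
  [0,0,0.03],
  [0,0,0.03],
  [0,0,0.03],
  [0,0,0.01],
  [-0.005,-0.013,0],
  [-0.01,-0.025,0],
  [-0.01,-0.025,0],
  [-0.01,-0.025,0],
  [-0.01,-0.025,0],
], jaw=[1,1,1,1,1,1,1,1,1,1], yaw=[0,0,0,0,0,0,0,0,0,0])

```text
time: 26.2
ee_pos: [0.6011, 0.1172, 0.3475]
tcp_rot: [-180.0, 0.0, 81.4]
wrist_force: [-0.2, -0.7, -1.0]
opening: 0.0592
grasp_force: 43.9
```

Call:
move_arm([
  [-0.01,-0.025,0],
  [-0.01,-0.025,0],
  [-0.01,-0.025,0],
  [-0.01,-0.025,0],
  [-0.01,-0.025,0],
  [-0.01,-0.025,0],
  [-0.01,-0.025,0],
  [-0.01,-0.025,0],
  [-0.01,-0.025,0],
  [-0.01,-0.025,0],
], jaw=[1,1,1,1,1,1,1,1,1,1], yaw=[0,0,0,0,0,0,0,0,0,0])

```text
time: 27.03
ee_pos: [0.501, -0.1329, 0.3478]
tcp_rot: [180.0, -0.0, 81.4]
wrist_force: [0.4, 0.3, -1.7]
opening: 0.0594
grasp_force: 43.9
```

Call:
move_arm([
  [-0.01,-0.025,0],
  [-0.01,-0.025,0],
  [-0.008,-0.025,0],
  [-0.008,-0.025,0],
  [-0.002,-0.005,0],
  [0,0,0],
  [0,0,0],
], jaw=[1,1,1,1,1,1,1], yaw=[0,0,0,0,0,0,0])

```text
time: 27.62
ee_pos: [0.4638, -0.2367, 0.3477]
tcp_rot: [-180.0, -0.0, 81.3]
wrist_force: [0.2, 0.2, -2.8]
opening: 0.059
grasp_force: 43.9
```

```bash
python3 held.py cup
```

```text
scene [149. 207.] ([141.3, 221.1], 0.75)
top [363. 223.] ([353.5, 224.0], 0.58)
wrist [260. 264.] ([257.7, 279.3], 0.73)
[ 0.46377477 -0.23668092  0.34767348] [ 0.4635 -0.2397  0.1197] [-0.0003 -0.003  -0.228 ] [ 3.  -0.1  2.8 -1.4  0.1  5.6  8.9  0.9 -0.  -0.  18.   2.5]
```

View pics/cup_scene.png

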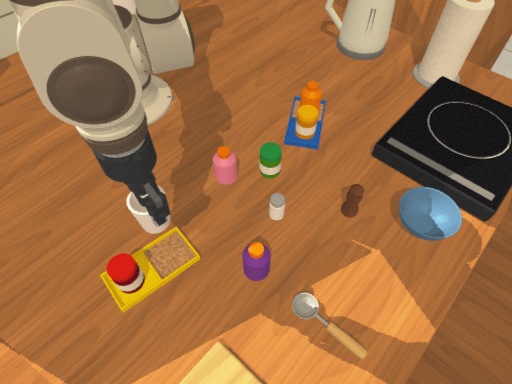

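The scene picture shows the cup held over the cork compartment at (150,215), jam standing in its compartment at (125,272), and both blue-tray items upright.

Call:
move_arm([
  [0,0,-0.02],
  [0,0,-0.03],
  [0,0,-0.03],
  [0,0,-0.03],
  [0,0,-0.016],
  [0,0,0],
  [0,0,-0.002],
  [0,0,0],
], jaw=[1,1,1,1,1,1,1,1], yaw=[0,0,0,0,0,0,0,0])

```text
time: 28.58
ee_pos: [0.4642, -0.2368, 0.2208]
tcp_rot: [179.9, 0.0, 81.4]
wrist_force: [0.1, 0.0, -1.7]
opening: 0.059
grasp_force: 44.4
```

Call:
move_arm([
  [0,0,-0.002],
  [0,0,0],
  [0,0,-0.002],
  [0,0,0],
], jaw=[1,1,1,1], yaw=[0,0,0,0])

```text
time: 28.92
ee_pos: [0.4639, -0.2369, 0.2159]
tcp_rot: [180.0, 0.0, 81.3]
wrist_force: [1.0, -1.0, -0.4]
opening: 0.0591
grasp_force: 44.4
```

Call:
move_arm([
  [0,0,-0.002],
  [0,0,0],
], jaw=[1,1], yaw=[0,0])

```text
time: 29.08
ee_pos: [0.4638, -0.237, 0.2158]
tcp_rot: [179.9, 0.1, 81.3]
wrist_force: [-5.8, 1.7, 14.6]
opening: 0.0592
grasp_force: 45.4
```

Contact. I release, lift, move clear of the cameras' view, and check.

Call:
move_arm([
  [0,0,0],
  [0,0,0],
  [0,0,0],
  [0,0,0],
  [0,0,0.02],
  [0,0,0.03],
  [0,0,0.03],
  [0,0,0.03],
  [0,0,0.02],
  [0,0,0],
], jaw=[0,0,0,0,0,0,0,0,0,0], yaw=[0,0,0,0,0,0,0,0,0,0])

```text
time: 29.92
ee_pos: [0.4643, -0.2371, 0.3483]
tcp_rot: [179.7, 0.1, 81.4]
wrist_force: [0.6, -0.6, 0.4]
opening: 0.0856
grasp_force: 0.0
```

Call:
move_arm([
  [-0.02,-0.03,0.005],
  [-0.02,-0.03,0.005],
  [-0.02,-0.03,0.005],
  [-0.02,-0.03,0.005],
  [-0.02,-0.03,0.005],
  [-0.02,-0.03,0.005],
  [-0.02,-0.03,0.005],
  [-0.02,-0.03,0.005],
  [-0.02,-0.03,0.005],
  [0,0,0],
], jaw=[0,0,0,0,0,0,0,0,0,0], yaw=[0,0,0,0,0,0,0,0,0,0])

```text
time: 30.75
ee_pos: [0.2807, -0.5108, 0.388]
tcp_rot: [-179.9, 0.1, 81.1]
wrist_force: [0.8, -0.7, 0.0]
opening: 0.0857
grasp_force: 0.0
```

```bash
sed -e 's/juice=((231,203),(288,219))/juice=((311,95),(145,247))/;s/honey=((231,303),(346,163))/honey=((306,122),(180,228))/;s/cup=((370,160),(177,160))/cup=((168,240),(346,225))/;s/jam=((318,235),(265,152))/jam=((125,272),(382,230))/' m.py > m2.py; sed -i '/^for t,cork/,$d' m2.py; python3 m2.py
python3 - <<'E'
from h import *
print(bot.get_obs()["ee_pos"]);a=camera("top");b=camera("scene")
cv2.imwrite("pics/fin.png",cv2.cvtColor(np.vstack([b[40:340],a[80:310]]),cv2.COLOR_RGB2BGR))
E
```

```text
missing salt top
    scene [0.3975 0.3276]
    top [0.4096 0.3101]
juice [0.4098 0.3051 0.0185] 4.9
    scene [0.451  0.2379]
    top [0.4519 0.2375]
honey [0.4517 0.2373 0.0005] 0.7
    scene [ 0.4495 -0.3249]
    top [ 0.4515 -0.3251]
jam [ 0.4509 -0.325   0.0011] 1.8
    scene [0.4679 0.0754]
    top [0.4665 0.0767]
marmalade [ 0.4666  0.0772 -0.0029] 1.4
    scene [ 0.4605 -0.2357]
    top [ 0.4646 -0.2335]
cup [ 0.4631 -0.2351  0.0032] 1.3
    scene [ 0.5615 -0.01  ]
salt [ 0.5387  0.0209 -0.0579] 0.3
    scene [0.6802 0.1017]
    top [0.6744 0.108 ]
pepper [ 0.6778  0.1101 -0.0125] 2.3
[ 0.28377478 -0.50682888  0.38870751]
```

View pics/fin.png

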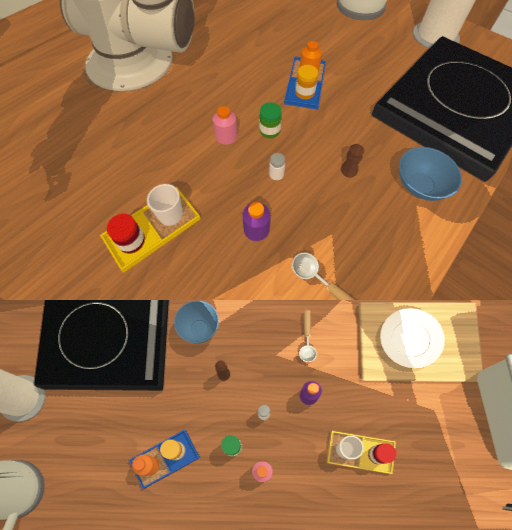

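All four stand upright in their compartments, and the marmalade, salt and pepper are where they started. The juice's poorer scene fit comes from honey hiding its foot.

```bash
python3 -c "
from workcell import bot
print(bot.job_done())"
```

```text
the job is handed in; nothing more can be done
None
```

I made up both trays and handed the job in at about 31 s: juice and honey are in the blue tray, cup and jam in the yellow, all upright and released, and the marmalade, salt and pepper are where they started; no verdict was returned.

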